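# Set the presser shoe of a strip guide with a gauge blade

### The job

Push the gauge blade along its channel by its upright end block until it reaches right through under the brass shoe, then push the T-handle round clockwise until the shoe just drags on the blade, without ever clamping it hard, and let go of the handle. Leaving the handle as set, slide the blade back, without lifting it, until it is clear of the shoe, and leave it lying in its channel. Do not disturb the jar, block and brush.

Things in the scene. Friction and masses are not known exactly. Their poses are not given: they have to be found in the camera images.
- guide: Fixed strip guide: grey block 84 (x) x 275 (y) mm, steel bed 40 mm above the table. Origin on the table under the screw's axis, z up. The bed runs from y = -215 to +60 mm. The blade's channel lies along y at x = 0 between two rails 3 mm high, inner faces at x = +-14.8 mm, from y = -210 to -30. The blade enters from the -y side.
- bridge_top (a point): Middle of the top of the dark steel bridge that spans the bed at guide y = 0 and carries the screw: 70 mm in x, 30 mm in y, top 88 mm above the table, opening between its posts 42 mm. The handle turns 11 mm above it.
- blade: Loose steel gauge blade, about 0.16 kg: flat strip 26 mm wide (x), 140 mm long, 4 mm thick, with an upright end block. Origin at the underside below the middle of the end block; the strip runs to +y, up to 135 mm. It starts lying in the channel, parallel to the guide, end block at the outer (-y) end, tip short of the shoe.
- end_block (a point): Top middle of the blade's upright end block: 26 (x) x 10 (y) mm, 24 mm high from the blade's underside (64 mm above the table). Pushing its -y face slides the blade in, its +y face out. With the block 105 to 118 mm from the screw axis the tip is right through and the block is still well outside the handle's circle.
- blade_tip (a point): Middle of the blade's free end, 2 mm above its underside. Right through: over 15 mm past the screw axis (guide y > +15 mm). Clear of the shoe: guide y < -16 mm (the shoe ends at -12 mm); keep it above -70 mm so that the end block stays on the bed.
- screw (a joint): Adjusting screw's angle, rad: grows clockwise seen from above and lowers the shoe 2 mm per rad. Starts between 0 and 1.2; stops at -0.3 and 6.0. At 0 the handle bar lies along the guide's x axis. It does not rise or sink as it turns. Friction 0.1 N m: about 2.5 N sideways at 40 mm from the axis turns it, and it stays where it is left.
- handle_end (a point): Point in the middle of the T-handle bar, 50 mm from the screw axis, on the arm that points to the guide's +x at angle 0; 105 mm above the table. The bar is straight, 110 mm long (55 each side of the axis), 10 mm wide, from 99 to 111 mm above the table; the hub has 20 mm diameter and reaches up to 116 mm.
- shoe: Sprung brass presser shoe under the bridge, 30 (x) x 24 (y) x 9 mm, origin in the middle of its sole, on the screw axis. It yields upward up to 8 mm, with 1.2 to 1.8 N at first touch and 2.5 N more per mm; just dragging is 0.8 to 8 N, over 16 N is clamped hard. Once it touches, it stops sinking as the screw turns on. The pull that slides the blade is one to two times this press.
- shoe_sole (a point): Middle of the shoe's sole. Its height less 40 mm is the gap over the bed: at the start 5.5 to 10.1 mm (for one screw angle it differs by +-1 mm from one set-up to the next). Set right, the gap with the blade out is 1.3 to 4.1 mm, best 2.9 mm, i.e. 1.1 mm less than the blade's 4 mm.
- jar: Small closed glass jar, 48 mm diameter, 62 mm high, loose bystander. Origin under its middle.
- block: Small steel bench block 65 x 65 x 19 mm, loose bystander. Origin under its middle.
- brush: Wooden-handled brush lying flat on the table, loose bystander.
Things that resemble listed ones, but are neither listed nor needed, are in the scene too. There is more than one size of the blade; the one meant has the size given above.

How it is judged:
On the way, in this order (a step that is already met when the one before it is completed fails the run):
1. the blade lies right through under the shoe (tip 15 mm or more past the screw axis) (y of blade_tip in the frame of guide above 0.015 m), for 0.2 s.
2. the blade is through, the shoe presses it with 0.8 to 8 N, and the handle is not touched (y of blade_tip in the frame of guide above 0.0145 m and contact force between blade and shoe between 0.8 and 8 N and contact force between anything else and screw below 0.2 N), for 0.3 s.
At the end, for the whole second after the job is handed in: The blade lies flat and still in its channel on the bed, its tip 16 to 70 mm short of the screw axis on the entry side, and the freed shoe stands with its sole 1.3 to 4.1 mm above the bed (y of blade_tip in the frame of guide between -0.07 and -0.016 m and z of blade in the frame of guide between 0.037 and 0.044 m and angle between blade's own z axis and vertical below 0.06 rad and angle between the y axis of blade and the y axis of guide, either way round below 0.1 rad and z of shoe_sole in the frame of guide between 0.0413 and 0.0441 m and linear speed of blade below 0.01 m/s); the robot touches nothing.
It fails at once if the blade is clamped hard (shoe presses with over 16 N) (contact force between blade and shoe above 16 N).
It fails at once if the blade is lifted out of its channel (underside over 12 mm off the bed) (z of blade in the frame of guide above 0.052 m).
It fails at once if the jar is disturbed (moved over 20 mm) (distance of jar from where it was at the start of the episode above 0.02 m).
It fails at once if the block is disturbed (moved over 20 mm) (distance of block from where it was at the start of the episode above 0.02 m).
It fails at once if the brush is disturbed (moved over 20 mm) (distance of brush from where it was at the start of the episode above 0.02 m).
It also fails if it takes over 64 s, if anything falls off the work surface, if the arm or the gripper's body presses on something with over 40 N, if the wrist force passes 120 N, or if a joint passes its speed limit or range.

### The arm

A 6-joint arm with a two-finger parallel gripper is mounted at the origin on the work surface. World frame = base frame: x ahead of the robot, y to its left, z up, the work surface at z = 0. Lengths are in m, angles in rad, forces in N, time in s.
With the tool pointing down it reaches from about 0.35 to 0.775 m from the base axis. Payload 7.3 kg.
Tool frame: the origin (TCP) lies at the very end of the fingers, on their centre line; the grasp point (between the pads) lies 19 mm behind it; z points along the fingers, y is the direction in which the jaws open and shut (so a half turn about z gives the same grasp; the last joint's range is limited). The gripper opens to 92 mm and grips with 3 to 60 N. Pads are 19 mm wide; open, the fingers measure 130 mm over their backs; the gripper's body (75 mm by 190 mm) begins 47 mm behind the grasp point.
Start: joints at [0.964, 0.342, 1.524, -0, 1.275, -0.146], TCP at [0.233, 0.47, 0.227] pointing down, gripper open.
Joint ranges: [-2.53, 2.53], [-0.77, 2.02], [0.04, 2.7], [-1, 4.14], [0.28, 2.66], [-3.11, 3.11]. Speed limits (rad/s): [2.57, 2.57, 3.14, 3.14, 3.14, 3.14].

### API

Orientations are given as a unit quaternion [w, x, y, z].
In Python, from plant import observe, read_camera, camera_info, finish_job gives the robot as it stands. The module is installed in compiled form; this text tells all that it offers.
- The arm moves only by the tool play_rows, never from a script. Its argument "rows" is a list that holds one entry, the list of rows, each a list of 6 numbers: the shift along the world's x, y, z in cm, then the turn, a rotation vector about the world's x, y, z in rad. A call has 1 to 12 rows; each row is the pose to reach, as a shift and turn from the pose commanded when the call began; what a row does not reach only later rows make up. A row lasts 1/10 s, in which the tool goes at most 50 mm and 8.59 degrees, less where a joint would pass 70% of its speed; a pose out of reach is approached as far as the arm can. A call with a gripper value outside its range is refused whole. "jaw" is the closure, from 0 (fully open) to 1 (shut), set as the call begins (left out, the last holds). The fingers move at their own pace and stop on an object; the grip force is fixed at half the most. Time passes only in rows, so rows that repeat a pose let the fingers close. It gives the time, the measured TCP pose, the force and the opening at its end, in the units of the state.
- observe(): the state, without advancing time (a new reading comes with each control period).
- read_camera(name): name is "side" or "top"; returns (picture, depth): 400x640x3 uint8, red, green, blue; 400x640 float32, m along the optical axis (not along the pixel's ray), 0 where there is no reading.
- camera_info(name): a dict with "K" (3x3 intrinsics, pixels), "R" (3x3) and "t" (3): a world point X has camera coordinates R X + t. Camera axes: x right, y down, z forward; pixel columns grow to the right and rows downward; lengths in m; the calibration is good to about 2 mm. A picture is of the moment at which its call begins. camera_info takes no time and is no camera call.
- finish_job(): hands the job in, once; it reports no verdict.
The state is a dict: "t": time; "q": joint angles; "joint_vel": joint speeds; "effort": joint torques, N m; "ee_pos": TCP position; "tcp_rot": TCP orientation; "force": force on the tool from outside, world axes, zero at the start; "ft_torque": the same for the moment, N m; "opening": finger opening in m.
Only numpy, scipy, OpenCV 4.12 (cv2) and the standard library are available. Lean on these libraries where they do the work, as an engineer would, in place of code of your own. Each camera call takes 0.05 s, during which the arm holds its last target.

## Working session

There is one attempt and no reset: what is moved stays moved. The work goes in short steps, Python scripts to look and compute and a tool call to move; the robot and the scene stay as the last step left them, time stands still between calls to the robot, and variables do not carry over. Pictures are saved under pics/ and viewed, and the job is handed in when it is done.

Besides the shell and the picture viewer there is one more tool, called after ">>>" by a JSON object that holds its "name" and its "arguments". play_rows: Moves the arm, as the interface text tells. Its arguments: {"type":"object","properties":{"rows":{"type":"array","items":{"type":"array","items":{"type":"array","items":{"type":"number"}}}},"jaw":{"type":"number"}},"required":["rows"]}

```bash
mkdir -p pics; ls; cat > h.py <<'E'
import numpy as np, cv2
from plant import *
def snap(n,tag):
    p,d=read_camera(n); cv2.imwrite(f'pics/{tag}.png',p[:,:,::-1]); np.savez(f'pics/{tag}.npz',p=p,d=d); return p,d
def pt(n,u,v,d):
    c=camera_info(n); K,R,t=[np.array(c[k]) for k in('K','R','t')]
    return R.T@(np.linalg.inv(K)@np.array([u,v,1.])*d-t)
def ray(n,u,v,z):
    c=camera_info(n); K,R,t=[np.array(c[k]) for k in('K','R','t')]
    o=-R.T@t; w=R.T@np.linalg.inv(K)@np.array([u,v,1.]); return o+w*(z-o[2])/w[2]
def proj(n,X):
    c=camera_info(n); K,R,t=[np.array(c[k]) for k in('K','R','t')]
    x=K@(R@np.array(X)+t); return x[:2]/x[2]
E
python3 - <<'E'
from h import *
for n in('side','top'):
    snap(n,n+'0'); c=camera_info(n); print(n,-np.array(c['R']).T@c['t'],np.array(c['R'])[2])
print(observe())
E
```

```text
pics
side [ 0.4873497  -0.88610544  0.7799745 ] [ 0.07880366  0.79444722 -0.60219896]
top [0.5571024  0.00189497 0.96054188] [ 0.03656292 -0.00528827 -0.99931736]
{'t': 0.1, 'q': array([ 9.63994104e-01,  3.42632332e-01,  1.52487440e+00, -2.36767158e-05,
        1.27543399e+00, -1.45980891e-01]), 'joint_vel': array([ 0.00135883, -0.00137109, -0.0022517 ,  0.0019127 , -0.00111524,
        0.00057575]), 'effort': array([ 1.53335841e-03, -4.32007062e+01, -2.44691277e+01,  7.18931551e-02,
        5.26366406e-02, -6.33880336e-05]), 'ee_pos': array([0.23323308, 0.46995383, 0.22614166]), 'tcp_rot': array([-2.37222581e-04,  2.28373942e-01,  9.73573258e-01, -6.31013316e-04]), 'force': array([0.92701365, 0.80693303, 0.09385044]), 'ft_torque': array([ 0.00925616, -0.02024322,  0.06955902]), 'opening': 0.0918528818040148}
```

View pics/side0.png

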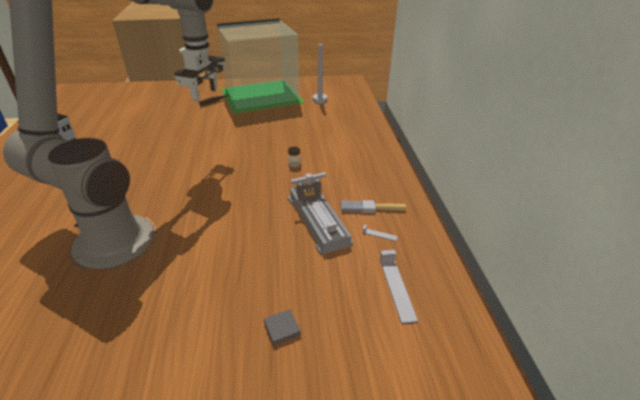

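View pics/top0.png

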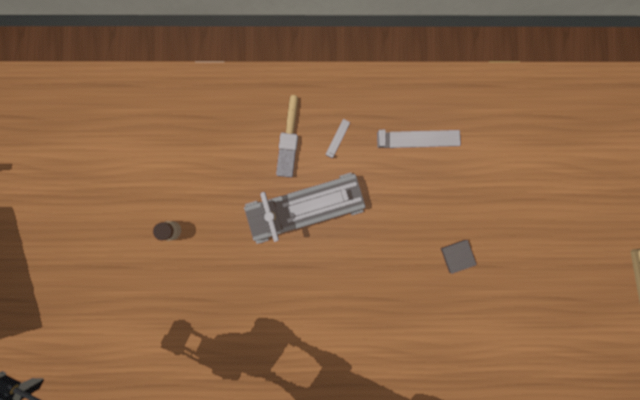

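```bash
python3 - <<'E'
import cv2
a=cv2.imread('pics/top0.png')[160:260,230:380]; cv2.imwrite('pics/top0z.png',cv2.resize(a,None,fx=5.3,fy=5.3,interpolation=cv2.INTER_CUBIC))
a=cv2.imread('pics/side0.png')[165:260,275:365]; cv2.imwrite('pics/side0z.png',cv2.resize(a,None,fx=6,fy=6,interpolation=cv2.INTER_CUBIC))
E
```

```text
(no output)
```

View pics/top0z.png

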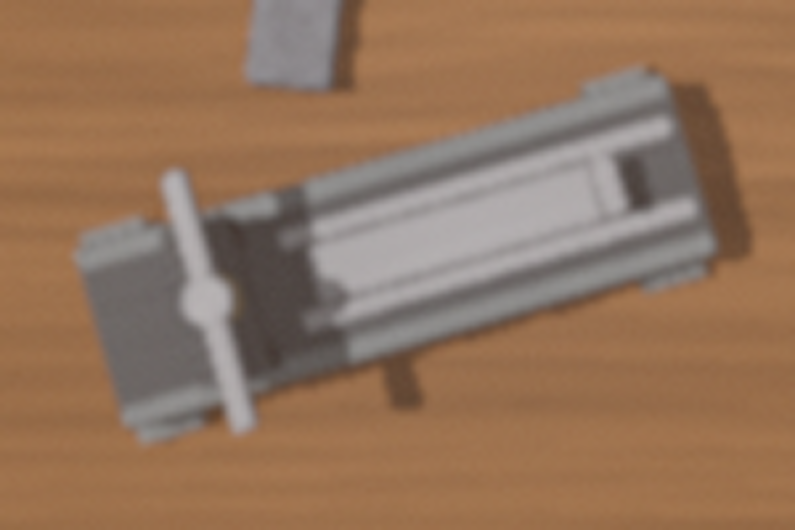

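View pics/side0z.png

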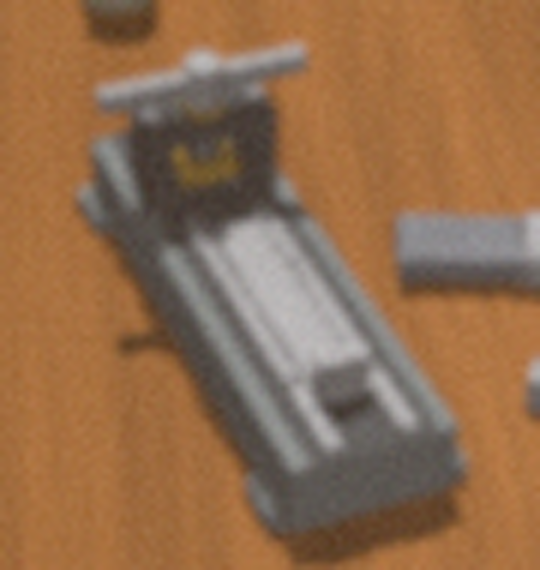

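```bash
python3 - <<'E'
from h import *
f=lambda u,v,z:ray('top',u/5.3+230-.4,v/5.3+160-.4,z)
hub=f(208,302,.116); e1=f(175,174,.111);e2=f(242,430,.111)
print('hub',hub,'bar',e1,e2,np.linalg.norm(e1-e2),(e1+e2)/2)
for a,b in(((300,237),(668,127)),((320,318),(692,208))):
    A,B=f(*a,.043),f(*b,.043);print('rail',A,B,np.linalg.norm(A-B),np.arctan2(*( (A-B)[[1,0]])))
print('block',f(608,183,.064),f(600,160,.064),f(618,209,.064))
# long bed edges
for a,b in(((305,190),(660,85)),((350,355),(710,248))):
    A,B=f(*a,.04),f(*b,.04);print('edge',A,B,np.arctan2(*( (A-B)[[1,0]])))
E
```

```text
hub [0.55885431 0.10902559 0.116     ] bar [0.61126531 0.12336928 0.111     ] [0.50669027 0.0956022  0.111     ] 0.108198653943991 [0.55897779 0.10948574 0.111     ]
rail [0.5876782  0.07776555 0.043     ] [ 0.63633611 -0.08515711  0.043     ] 0.17003348347405625 1.861020085849265
rail [0.55190276 0.06886097 0.043     ] [ 0.60038959 -0.09563418  0.043     ] 0.1714923545024073 1.8574402212603485
block [ 0.61024991 -0.05709488  0.064     ] [ 0.62022034 -0.05366301  0.064     ] [ 0.59898796 -0.06138494  0.064     ]
edge [0.60864525 0.07584336 0.04      ] [ 0.65533324 -0.08195873  0.04      ] 1.8584545329525262
edge [0.5355135  0.05577757 0.04      ] [ 0.58275594 -0.1038632   0.04      ] 1.8585146846778677
```

>>> {"name": "play_rows", "arguments": {"rows": [[[38.4,-55.7,0,0,0,-0.82],[38.4,-55.7,0,0,0,-0.82],[38.4,-55.7,0,0,0,-0.82],[38.4,-55.7,0,0,0,-0.82],[38.4,-55.7,0,0,0,-0.82],[38.4,-55.7,0,0,0,-0.82],[38.4,-55.7,0,0,0,-0.82],[38.4,-55.7,0,0,0,-0.82],[38.4,-55.7,0,0,0,-0.82],[38.4,-55.7,0,0,0,-0.82],[38.4,-55.7,0,0,0,-0.82],[38.4,-55.7,0,0,0,-0.82]]], "jaw": 1}}

```text
t: 1.3
ee_pos: [0.5746, -0.0256, 0.2264]
tcp_rot: [-0.0, 0.598, 0.802, -0.0]
force: [0.2, 0.0, 0.4]
opening: 0.0019
```

>>> {"name": "play_rows", "arguments": {"rows": [[[3,-4.5,0,0,0,0],[3,-4.5,0,0,0,0],[3,-4.5,0,0,0,0]]]}}

```text
t: 1.6
ee_pos: [0.6038, -0.0697, 0.2255]
tcp_rot: [-0.001, 0.598, 0.801, -0.0]
force: [0.5, 0.8, -0.3]
opening: 0.0
```

```bash
python3 - <<'E'
from h import *
o=observe();print(o['ee_pos'],o['q'],o['force'])
p,d=snap('top','top1')
a=cv2.imread('pics/top1.png')[130:270,220:420]; cv2.imwrite('pics/top1z.png',cv2.resize(a,None,fx=4,fy=4,interpolation=cv2.INTER_CUBIC))
E
```

```text
[ 0.60382795 -0.06974275  0.22549403] [-2.41156492e-01  4.98243135e-01  1.28082195e+00  2.73450183e-04
  1.36465194e+00 -5.28911134e-01] [ 0.49847808  0.78697567 -0.27305407]
```

View pics/top1z.png

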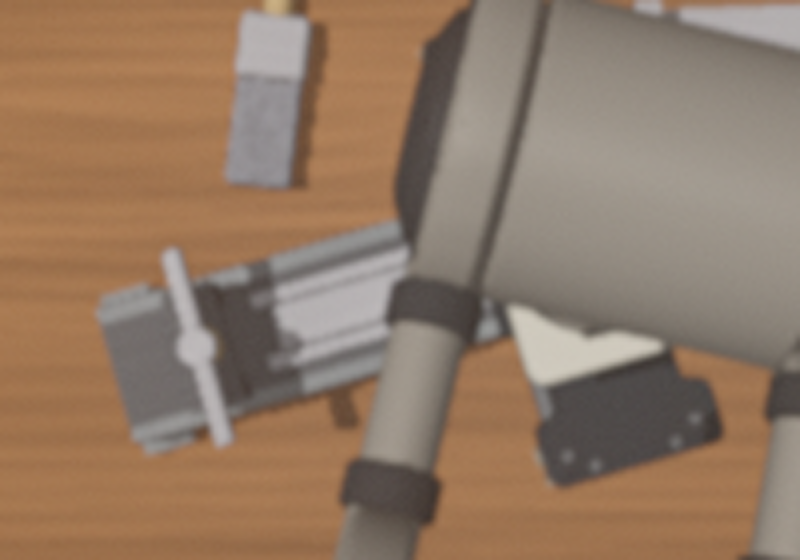

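>>> {"name": "play_rows", "arguments": {"rows": [[[1.3,-1.7,0,0,0,0],[1.3,-1.7,-4,0,0,0],[1.3,-1.7,-8,0,0,0],[1.3,-1.7,-12,0,0,0],[1.3,-1.7,-15,0,0,0],[1.3,-1.7,-16.5,0,0,0],[1.3,-1.7,-17.3,0,0,0],[1.3,-1.7,-17.7,0,0,0],[1.3,-1.7,-17.7,0,0,0]]]}}

```text
t: 2.55
ee_pos: [0.6171, -0.085, 0.0503]
tcp_rot: [0.0, 0.597, 0.802, 0.0]
force: [0.3, -0.0, 0.3]
opening: 0.0004
```

```bash
cat > g.py <<'E'
from h import *
A=np.array([.5589,.1093]);P=.288;X=np.array([np.cos(P),np.sin(P)]);Y=np.array([-np.sin(P),np.cos(P)])
def tog(p): r=np.array(p[:2])-A; return r@X,r@Y
def tow(gx,gy): return A+gx*X+gy*Y
E
python3 - <<'E'
from g import *
o=observe();print(o['ee_pos'],tog(o['ee_pos']),o['force'])
p,d=snap('side','side2')
a=cv2.imread('pics/side2.png')[140:290,250:400]; cv2.imwrite('pics/side2z.png',cv2.resize(a,None,fx=4,fy=4,interpolation=cv2.INTER_CUBIC))
E
```

```text
[ 0.61710462 -0.08498425  0.05034012] (np.float64(0.0006238349958836917), np.float64(-0.2028145947316504)) [ 0.27774434 -0.03332605  0.32423575]
```

View pics/side2z.png

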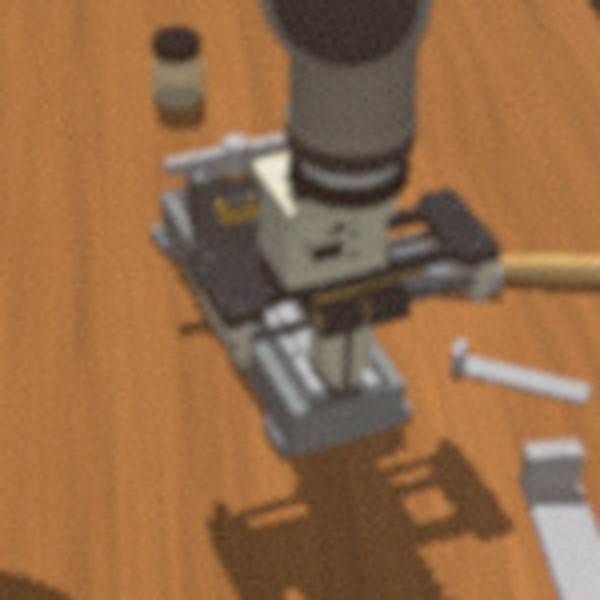

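>>> {"name": "play_rows", "arguments": {"rows": [[[-0.11,0.38,0,0,0,0],[-0.23,0.77,0,0,0,0],[-0.34,1.15,0,0,0,0],[-0.45,1.53,0,0,0,0],[-0.57,1.92,0,0,0,0],[-0.68,2.3,0,0,0,0],[-0.8,2.69,0,0,0,0],[-0.91,3.07,0,0,0,0],[-1.02,3.45,0,0,0,0],[-1.14,3.84,0,0,0,0],[-1.25,4.22,0,0,0,0],[-1.36,4.6,0,0,0,0]]]}}

```text
t: 3.8
ee_pos: [0.6033, -0.0394, 0.0497]
tcp_rot: [0.0, 0.598, 0.802, 0.0]
force: [0.9, -1.5, 1.5]
opening: -0.0
```

>>> {"name": "play_rows", "arguments": {"rows": [[[-0.11,0.38,0,0,0,0],[-0.23,0.77,0,0,0,0],[-0.34,1.15,0,0,0,0],[-0.45,1.53,0,0,0,0],[-0.55,1.87,0,0,0,0],[-0.64,2.15,0,0,0,0],[-0.71,2.4,0,0,0,0],[-0.77,2.6,0,0,0,0],[-0.8,2.7,0,0,0,0],[-0.8,2.7,0,0,0,0],[-0.8,2.7,0,0,0,0]]]}}

```text
t: 4.9
ee_pos: [0.5952, -0.0125, 0.0496]
tcp_rot: [-0.0, 0.598, 0.802, -0.0]
force: [0.2, 0.3, -0.1]
opening: 0.0006
```

```bash
python3 - <<'E'
from g import *
o=observe();print(o['ee_pos'],tog(o['ee_pos']),o['force'])
p,d=snap('side','side3')
a=cv2.imread('pics/side3.png')[140:290,250:400]; cv2.imwrite('pics/side3z.png',cv2.resize(a,None,fx=4,fy=4,interpolation=cv2.INTER_CUBIC))
E
```

```text
[ 0.5951738  -0.01254445  0.04957113] (np.float64(0.00017170860059132625), np.float64(-0.12712918480443178)) [ 0.15820021  0.25990146 -0.06930542]
```

View pics/side3z.png

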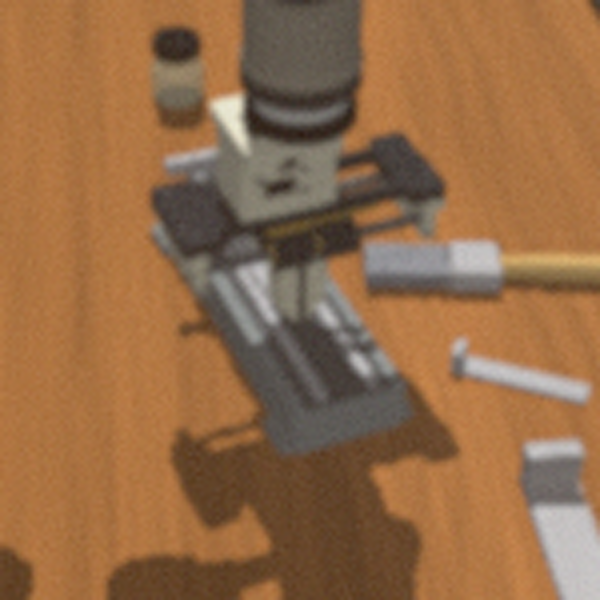

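>>> {"name": "play_rows", "arguments": {"rows": [[[0.3,-1,0,0,0,0],[0.3,-1,4,0,0,0],[0.3,-1,9,0,0,0],[0.3,-1,14,0,0,0],[0,3,15,0,0,0],[0,7.5,15,0,0,-0.028],[-0.4,12,15,0,0,-0.028],[-0.6,15.5,15,0,0,-0.028],[-0.6,15.8,15,0,0,-0.028],[-0.6,15.8,15,0,0,-0.028]]]}}

```text
t: 5.95
ee_pos: [0.5894, 0.1455, 0.1996]
tcp_rot: [0.0, 0.608, 0.794, -0.0]
force: [-0.9, 0.4, -0.2]
opening: 0.0003
```

```bash
python3 - <<'E'
from g import *
o=observe();print(o['ee_pos'],tog(o['ee_pos']),o['force'],o['q'])
p,d=snap('side','side4');p,d=snap('top','top4')
a=cv2.imread('pics/side4.png')[140:290,250:400]
b=cv2.imread('pics/top4.png')[140:290,230:380]; cv2.imwrite('pics/4z.png',cv2.resize(np.hstack([a,b]),None,fx=2.66,fy=2.66,interpolation=cv2.INTER_CUBIC))
E
```

```text
[0.58944534 0.14553368 0.19959956] (np.float64(0.03957893811402673), np.float64(0.026065403277494348)) [-0.86497211  0.39839204 -0.1891755 ] [ 1.16096005e-01  5.14035374e-01  1.32657800e+00 -4.06478581e-04
  1.30107929e+00 -1.47542311e-01]
```

View pics/4z.png

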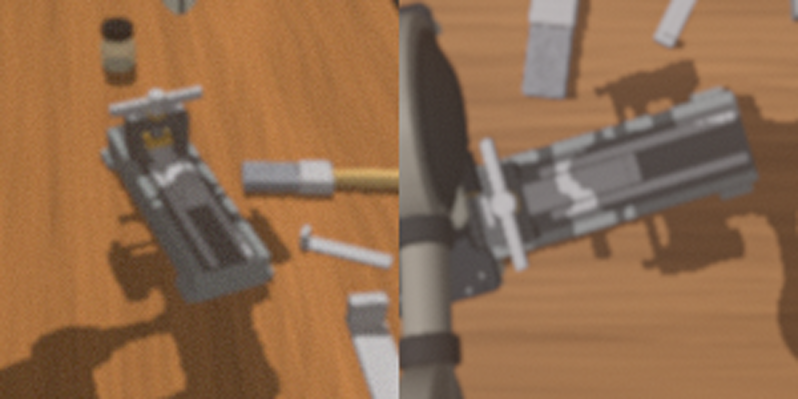

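>>> {"name": "play_rows", "arguments": {"rows": [[[-0.1,0,-4,0,0,0],[-0.1,0,-7,0,0,0],[-0.1,0,-9,0,0,0],[-0.1,0,-10,0,0,0],[-0.1,0,-10.4,0,0,0],[-0.1,0,-10.4,0,0,0],[0.06,-0.5,-10.4,0,0,0],[0.18,-0.97,-10.4,0,0,0],[0.18,-0.97,-10.4,0,0,0],[0.18,-0.97,-10.4,0,0,0]]]}}

```text
t: 7.05
ee_pos: [0.5915, 0.1354, 0.0962]
tcp_rot: [0.0, 0.609, 0.793, 0.0]
force: [0.2, 0.3, 0.4]
opening: 0.0002
```

```bash
python3 - <<'E'
from g import *
print(np.array([proj('top',[*tow(0,y),.064]) for y in(-.107,-.117)]), (640-399)/2.66+230)
o=observe();p=o['ee_pos'];print(p,tog(p),o['force'])
b=np.array([np.cos(.26),np.sin(.26)]);n=np.array([-b[1],b[0]]);r=p[:2]-A;print(r@b,r@n)
E
```

```text
[[316.49275218 203.28432536]
 [320.6786764  202.0418371 ]] 320.6015037593985
[0.59147637 0.13535611 0.09623568] (np.float64(0.0386355296649063), np.float64(0.015730122530597933)) [0.17824919 0.31568609 0.38916529]
0.03817999964489572 0.01680561020704817
```

```bash
cat > sw.py <<'E'
from g import *
import sys
def sweep(a0,step,n,r=.038,off=.0168):
    b=.26
    f=lambda a:A+r*np.array([np.cos(b-a),np.sin(b-a)])+off*np.array([-np.sin(b-a),np.cos(b-a)])
    p0=f(a0)
    print([[*[round(float(x),2) for x in (f(a0+step*k)-p0)*100],0,0,0,round(-step*k,3)] for k in range(1,n+1)])
sweep(*map(float,sys.argv[1:3]),int(sys.argv[3]))
E
python3 sw.py 0 .08 12; python3 sw.py .96 .08 12
```

```text
[[0.2, -0.27, 0, 0, 0, -0.08], [0.37, -0.55, 0, 0, 0, -0.16], [0.53, -0.84, 0, 0, 0, -0.24], [0.65, -1.15, 0, 0, 0, -0.32], [0.76, -1.47, 0, 0, 0, -0.4], [0.83, -1.79, 0, 0, 0, -0.48], [0.89, -2.12, 0, 0, 0, -0.56], [0.91, -2.45, 0, 0, 0, -0.64], [0.91, -2.78, 0, 0, 0, -0.72], [0.88, -3.11, 0, 0, 0, -0.8], [0.83, -3.44, 0, 0, 0, -0.88], [0.75, -3.76, 0, 0, 0, -0.96]]
[[-0.11, -0.32, 0, 0, 0, -0.08], [-0.24, -0.62, 0, 0, 0, -0.16], [-0.39, -0.91, 0, 0, 0, -0.24], [-0.57, -1.2, 0, 0, 0, -0.32], [-0.77, -1.46, 0, 0, 0, -0.4], [-0.99, -1.71, 0, 0, 0, -0.48], [-1.23, -1.94, 0, 0, 0, -0.56], [-1.48, -2.15, 0, 0, 0, -0.64], [-1.76, -2.34, 0, 0, 0, -0.72], [-2.04, -2.51, 0, 0, 0, -0.8], [-2.34, -2.65, 0, 0, 0, -0.88], [-2.65, -2.77, 0, 0, 0, -0.96]]
```

>>> {"name": "play_rows", "arguments": {"rows": [[[0.2,-0.27,0,0,0,-0.08],[0.37,-0.55,0,0,0,-0.16],[0.53,-0.84,0,0,0,-0.24],[0.65,-1.15,0,0,0,-0.32],[0.76,-1.47,0,0,0,-0.4],[0.83,-1.79,0,0,0,-0.48],[0.89,-2.12,0,0,0,-0.56],[0.91,-2.45,0,0,0,-0.64],[0.91,-2.78,0,0,0,-0.72],[0.88,-3.11,0,0,0,-0.8],[0.83,-3.44,0,0,0,-0.88],[0.75,-3.76,0,0,0,-0.96]]]}}

```text
t: 8.25
ee_pos: [0.5994, 0.0984, 0.0961]
tcp_rot: [0.0, 0.907, 0.421, 0.001]
force: [1.2, 1.3, -0.3]
opening: 0.0002
```

>>> {"name": "play_rows", "arguments": {"rows": [[[-0.11,-0.32,0,0,0,-0.08],[-0.24,-0.62,0,0,0,-0.16],[-0.39,-0.91,0,0,0,-0.24],[-0.57,-1.2,0,0,0,-0.32],[-0.77,-1.46,0,0,0,-0.4],[-0.99,-1.71,0,0,0,-0.48],[-1.23,-1.94,0,0,0,-0.56],[-1.48,-2.15,0,0,0,-0.64],[-1.76,-2.34,0,0,0,-0.72],[-2.04,-2.51,0,0,0,-0.8],[-2.34,-2.65,0,0,0,-0.88],[-2.65,-2.77,0,0,0,-0.96]]]}}

```text
t: 9.45
ee_pos: [0.5738, 0.0709, 0.0964]
tcp_rot: [-0.001, 0.999, -0.045, 0.002]
force: [4.8, 2.3, -0.9]
opening: 0.0006
```

```bash
python3 - <<'E'
from g import *
o=observe();p=o['ee_pos'];print(p,tog(p),o['force'],o['q'],o['tcp_rot'])
p,d=snap('side','side5');p,d=snap('top','top5')
a=cv2.imread('pics/side5.png')[140:290,250:400]
b=cv2.imread('pics/top5.png')[140:290,230:380]; cv2.imwrite('pics/5z.png',cv2.resize(np.hstack([a,b]),None,fx=2.66,fy=2.66,interpolation=cv2.INTER_CUBIC))
E
```

```text
[0.57377904 0.0708951  0.09644675] (np.float64(0.003357884678079912), np.float64(-0.041049321513712295)) [ 4.8419302   2.2791441  -0.93494676] [-1.00879850e-02  5.64437761e-01  1.54970709e+00  1.02982742e-03
  1.02318036e+00  1.65075522e+00] [-5.14446671e-04  9.98972186e-01 -4.52750043e-02  2.11704253e-03]
```

View pics/5z.png

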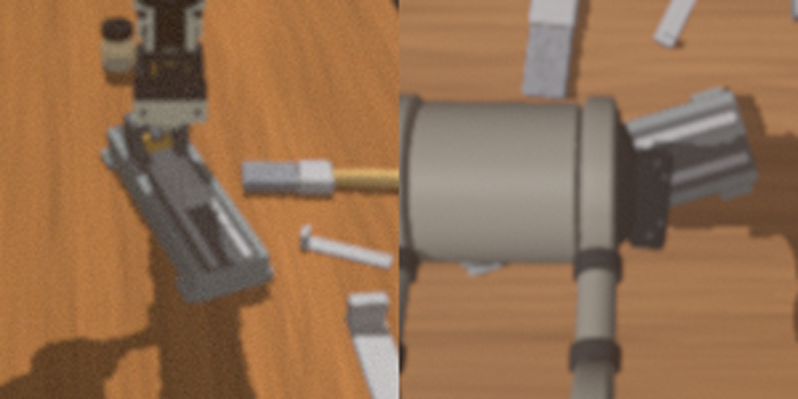

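```bash
python3 sw.py 1.92 .08 12
```

```text
[[-0.32, -0.09, 0, 0, 0, -0.08], [-0.64, -0.16, 0, 0, 0, -0.16], [-0.97, -0.2, 0, 0, 0, -0.24], [-1.31, -0.22, 0, 0, 0, -0.32], [-1.64, -0.21, 0, 0, 0, -0.4], [-1.97, -0.17, 0, 0, 0, -0.48], [-2.29, -0.11, 0, 0, 0, -0.56], [-2.61, -0.02, 0, 0, 0, -0.64], [-2.93, 0.1, 0, 0, 0, -0.72], [-3.23, 0.24, 0, 0, 0, -0.8], [-3.52, 0.4, 0, 0, 0, -0.88], [-3.79, 0.58, 0, 0, 0, -0.96]]
```

>>> {"name": "play_rows", "arguments": {"rows": [[[-0.32,-0.09,0,0,0,-0.08],[-0.64,-0.16,0,0,0,-0.16],[-0.97,-0.2,0,0,0,-0.24],[-1.31,-0.22,0,0,0,-0.32],[-1.64,-0.21,0,0,0,-0.4],[-1.97,-0.17,0,0,0,-0.48],[-2.29,-0.11,0,0,0,-0.56],[-2.61,-0.02,0,0,0,-0.64],[-2.93,0.1,0,0,0,-0.72],[-3.23,0.24,0,0,0,-0.8],[-3.52,0.4,0,0,0,-0.88],[-3.79,0.58,0,0,0,-0.96]]]}}

```text
t: 10.75
ee_pos: [0.5357, 0.0756, 0.0964]
tcp_rot: [-0.0, 0.866, -0.5, 0.002]
force: [4.3, -1.7, -0.6]
opening: 0.0002
```

```bash
python3 - <<'E'
from g import *
o=observe();p=o['ee_pos'];print(p,tog(p),o['force'],o['q'],o['tcp_rot'])
p,d=snap('side','side6');p,d=snap('top','top6')
a=cv2.imread('pics/side6.png')[140:290,250:400]
b=cv2.imread('pics/top6.png')[140:290,230:380]; cv2.imwrite('pics/6z.png',cv2.resize(np.hstack([a,b]),None,fx=2.66,fy=2.66,interpolation=cv2.INTER_CUBIC))
E
```

```text
[0.53572098 0.07564069 0.09641262] (np.float64(-0.03178479356434046), np.float64(-0.025689357618570816)) [ 4.34730609 -1.71506044 -0.64759506] [-9.04089828e-04  5.07306412e-01  1.65702546e+00 -1.04529687e-03
  9.73932497e-01  2.61863814e+00] [-4.57063058e-04  8.65783453e-01 -5.00415883e-01  1.65763279e-03]
```

View pics/6z.png

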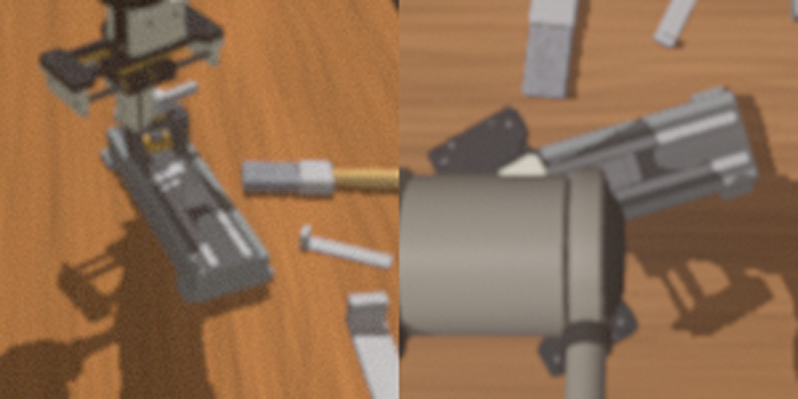

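>>> {"name": "play_rows", "arguments": {"rows": [[[0.4,-0.64,0,0,0,0],[0.8,-1.3,0,0,0,0],[0.8,-1.3,2,0,0,0],[0.8,-1.3,6,0,0,0],[0.8,-1.3,10,0,0,0],[0.8,2,13,0,0,0],[0.8,6,13,0,0,0],[0.8,10,13,0,0,0],[0.8,14,13,0,0,0],[0.8,14,13,0,0,0],[0.8,14,13,0,0,0]]]}}

```text
t: 11.95
ee_pos: [0.542, 0.2162, 0.2251]
tcp_rot: [0.001, 0.867, -0.499, -0.001]
force: [0.4, -1.1, -0.5]
opening: 0.0003
```

```bash
python3 - <<'E'
from g import *
o=observe();p=o['ee_pos'];print(p,tog(p),o['force'])
p,d=snap('side','side7');p,d=snap('top','top7')
a=cv2.imread('pics/side7.png')[160:220,270:345]
b=cv2.imread('pics/top7.png')[180:240,235:310]; cv2.imwrite('pics/7z.png',cv2.resize(np.hstack([a,b]),None,fx=5.3,fy=5.3,interpolation=cv2.INTER_CUBIC))
E
```

```text
[0.5419995  0.21623516 0.22510815] (np.float64(0.014168908677124246), np.float64(0.10733124697657238)) [ 0.35913384 -1.10793317 -0.46972561]
```

View pics/7z.png

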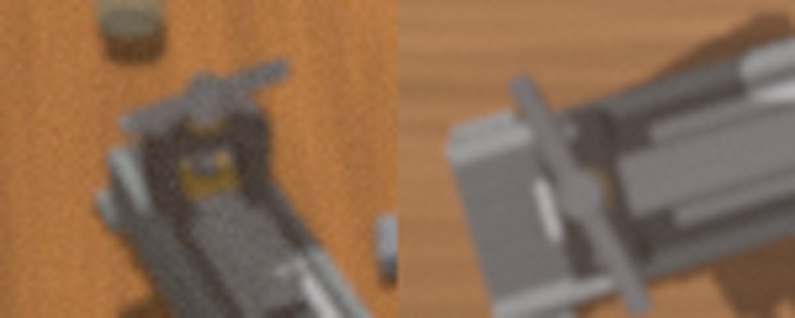

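```bash
python3 - <<'E'
from g import *
f=lambda u,v,z:ray('top',(u-397.5)/5.3+235-.4,v/5.3+180-.4,z)
a=f(523,82,.111);b=f(642,304,.111);print(a,b,np.linalg.norm(a-b),(a+b)/2)
w=np.arctan2(*(a-b)[[1,0]]);print(w,P-w+0, np.pi+P-w)
# mask fit
im=np.load('pics/top7.npz')['p']
# Yellow shoe in side, zoomed
s0=cv2.imread('pics/side0.png')[175:205,290:325];s7=cv2.imread('pics/side7.png')[175:205,290:325]
cv2.imwrite('pics/cmp.png',cv2.resize(np.hstack([s0,s7]),None,fx=11,fy=11,interpolation=cv2.INTER_CUBIC))
for z in(.0429,.044,.047,.049): print(z,proj('side',[*tow(-.015,-.012),z]),proj('side',[*tow(.015,-.012),z]))
E
```

```text
[0.60552981 0.13275255 0.111     ] [0.51481092 0.0838062  0.111     ] 0.10308085591088549 [0.56017037 0.10827937 0.111     ]
0.4947760983810297 -0.20677609838102973 2.934816555208763
0.0429 [304.08059688 197.25957882] [313.19429604 195.10011839]
0.044 [304.07565157 196.97193902] [313.1942741  194.81342472]
0.047 [304.06213715 196.18588502] [313.19421416 194.02996778]
0.049 [304.05310536 195.6605591 ] [313.19417409 193.50638694]
```

View pics/cmp.png

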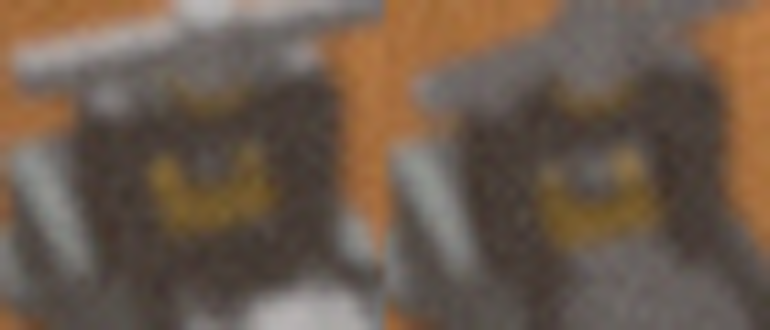

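```bash
python3 sw.py 2.88 .0425 4
```

```text
[[-0.14, 0.11, 0, 0, 0, -0.043], [-0.28, 0.22, 0, 0, 0, -0.085], [-0.41, 0.34, 0, 0, 0, -0.128], [-0.53, 0.46, 0, 0, 0, -0.17]]
```

>>> {"name": "play_rows", "arguments": {"rows": [[[0,-5,0,0,0,0],[0,-10,0,0,0,0],[0,-15.3,0,0,0,0],[0,-15.3,0,0,0,0],[0,-15.3,-4,0,0,0],[0,-15.3,-8,0,0,0],[0,-15.3,-11,0,0,0],[0,-15.3,-12.5,0,0,0],[0,-15.3,-13,0,0,0],[0,-15.3,-13,0,0,0],[-0.4,-14.65,-13,0,0,0],[-0.7,-14.2,-13,0,0,0]]]}}

```text
t: 13.25
ee_pos: [0.5356, 0.0745, 0.0969]
tcp_rot: [-0.001, 0.866, -0.5, 0.001]
force: [0.7, -1.0, 0.6]
opening: 0.0004
```

>>> {"name": "play_rows", "arguments": {"rows": [[[-0.1,0.2,0,0,0,0],[-0.24,0.31,0,0,0,-0.043],[-0.38,0.42,0,0,0,-0.085],[-0.51,0.54,0,0,0,-0.128],[-0.63,0.66,0,0,0,-0.17],[-0.63,0.66,0,0,0,-0.17],[-0.63,0.66,0,0,0,-0.17]]]}}

```text
t: 13.95
ee_pos: [0.5297, 0.0805, 0.0965]
tcp_rot: [-0.0, 0.821, -0.571, 0.001]
force: [2.5, -4.0, 1.6]
opening: 0.0003
```

```bash
python3 - <<'E'
from g import *
o=observe();p=o['ee_pos'];print(p,tog(p),o['force'],o['tcp_rot'])
E
```

```text
[0.52973322 0.08047138 0.09652469] (np.float64(-0.03615385421298217), np.float64(-0.019356885617297353)) [ 2.48060912 -4.01949462  1.58971473] [-3.87831681e-04  8.20817964e-01 -5.71188870e-01  9.96902173e-04]
```

>>> {"name": "play_rows", "arguments": {"rows": [[[0.3,-0.7,0,0,0,0],[0.6,-1.4,0,0,0,0],[0.6,-1.4,2,0,0,0],[0.6,-1.4,6,0,0,0],[0.6,-1.4,10,0,0,0],[0.6,2,13,0,0,0],[0.6,6,13,0,0,0],[0.6,10,13,0,0,0],[0.6,14,13,0,0,0],[0.6,14,13,0,0,0],[0.6,14,13,0,0,0]]]}}

```text
t: 15.05
ee_pos: [0.5347, 0.221, 0.2251]
tcp_rot: [0.001, 0.821, -0.571, -0.0]
force: [-1.3, -0.7, -0.9]
opening: 0.0007
```

```bash
python3 - <<'E'
from g import *
o=observe();p=o['ee_pos'];print(p,tog(p),o['force'],o['q'])
p,d=snap('side','side8');p,d=snap('top','top8')
a=cv2.imread('pics/side8.png')[160:220,270:345]
b=cv2.imread('pics/top8.png')[180:240,235:310]; cv2.imwrite('pics/8z.png',cv2.resize(np.hstack([a,b]),None,fx=5.3,fy=5.3,interpolation=cv2.INTER_CUBIC))
E
```

```text
[0.53467641 0.22103632 0.22510106] (np.float64(0.008511131661685978), np.float64(0.11401468158566765)) [-1.26325659 -0.66391945 -0.87610161] [ 2.59595579e-01  4.42931949e-01  1.37253862e+00 -5.08003671e-05
  1.32764096e+00  3.04547459e+00]
```

View pics/8z.png

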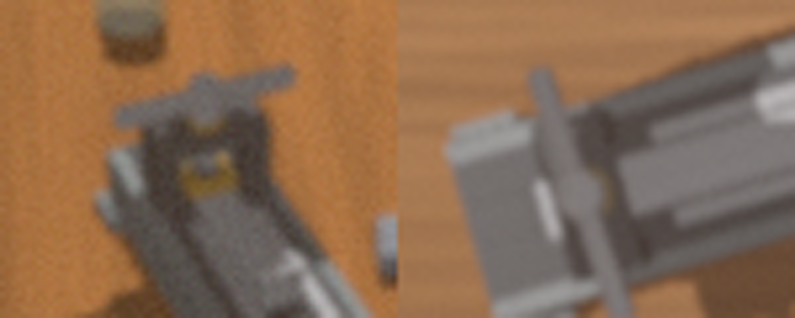

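```bash
python3 - <<'E'
import cv2
for k in (0,7,8):
    b=cv2.imread(f'pics/top{k}.png')[185:250,245:295]; cv2.imwrite(f'pics/c{k}.png',cv2.resize(b,None,fx=8,fy=8,interpolation=cv2.INTER_CUBIC))
E
```

```text
(no output)
```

View pics/c8.png

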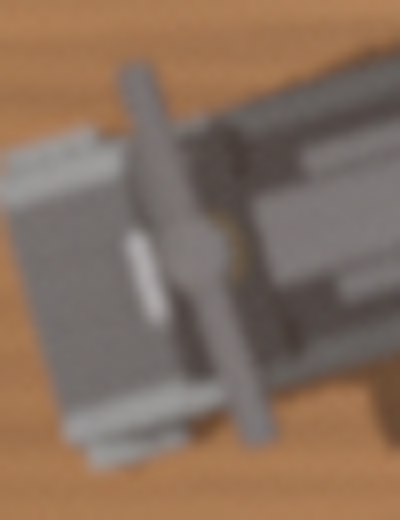

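View pics/c0.png

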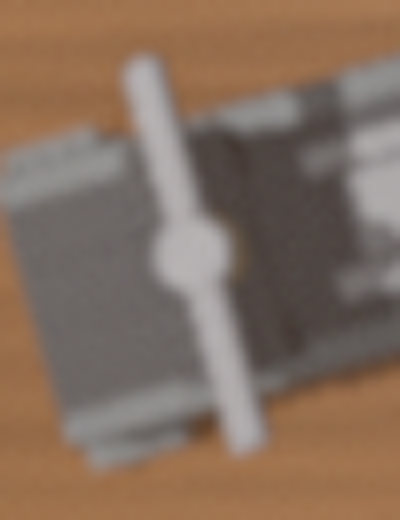

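>>> {"name": "play_rows", "arguments": {"rows": [[[1.2,-5,0,0,0,0],[2.5,-10,0,0,0,0],[3.7,-15,0,0,0,-0.067],[5,-19.8,0,0,0,-0.067],[5,-19.8,0,0,0,-0.067],[5,-19.8,-4,0,0,-0.067],[5,-19.8,-8,0,0,-0.067],[5,-19.8,-12,0,0,-0.067],[5,-19.8,-14,0,0,-0.067],[5,-19.8,-14,0,0,-0.067]]]}}

```text
t: 16.15
ee_pos: [0.5825, 0.0223, 0.0826]
tcp_rot: [0.002, 0.8, -0.599, -0.003]
force: [-0.5, 1.0, -0.2]
opening: 0.0001
```

```bash
python3 - <<'E'
from g import *
o=observe();p=o['ee_pos'];print(p,tog(p),o['force'],o['q'],o['tcp_rot'])
p,d=snap('side','side9')
a=cv2.imread('pics/side9.png')[150:250,260:370]
cv2.imwrite('pics/9z.png',cv2.resize(a,None,fx=6,fy=6,interpolation=cv2.INTER_CUBIC))
E
```

```text
[0.5824693  0.02226961 0.08260718] (np.float64(-0.0021211219855067874), np.float64(-0.09014045471816004)) [-0.51950202  0.95544551 -0.19922598] [-9.32815973e-02  5.94715178e-01  1.53767831e+00  1.02406727e-04
  1.01636726e+00  2.76284899e+00] [ 0.00183441  0.80047872 -0.59935046 -0.00307931]
```

View pics/9z.png

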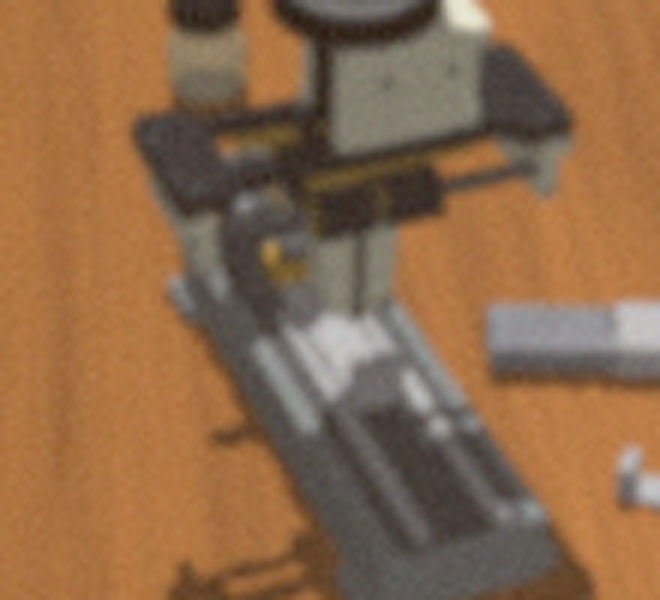

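>>> {"name": "play_rows", "arguments": {"rows": [[[0.2,0.05,-1,0,0,0],[0.2,0.05,-2,0,0,0],[0.2,0.05,-2.7,0,0,0],[0.2,0.05,-3.1,0,0,0],[0.2,0.05,-3.1,0,0,0],[0.2,0.05,-3.1,0,0,0]]]}}

```text
t: 16.8
ee_pos: [0.5871, 0.0232, 0.0549]
tcp_rot: [-0.0, 0.801, -0.599, 0.0]
force: [0.2, 0.2, -0.6]
opening: 0.0003
```

>>> {"name": "play_rows", "arguments": {"rows": [[[-0.2,-0.06,-0.4,0,0,0],[-0.2,-0.06,-0.4,0,0,0],[-0.09,-0.44,-0.4,0,0,0],[-0.03,-0.63,-0.4,0,0,0],[0,-0.73,-0.4,0,0,0],[0.03,-0.82,-0.4,0,0,0],[0.06,-0.92,-0.4,0,0,0],[0.07,-0.97,-0.4,0,0,0]]]}}

```text
t: 17.6
ee_pos: [0.5874, 0.0143, 0.0508]
tcp_rot: [-0.0, 0.801, -0.599, -0.001]
force: [-1.4, 5.8, 2.3]
opening: 0.0001
```

```bash
python3 - <<'E'
from g import *
o=observe();p=o['ee_pos'];print(p,tog(p),o['force'],o['force'][:2]@Y)
E
```

```text
[0.58736386 0.01433788 0.05081085] (np.float64(0.00031896412753250336), np.float64(-0.09913573819094493)) [-1.36800851  5.76006093  2.34532569] 5.911388796106126
```

>>> {"name": "play_rows", "arguments": {"rows": [[[0.02,-0.06,0,0,0,0],[0.03,-0.12,0,0,0,0],[0.05,-0.18,0,0,0,0],[0.07,-0.24,0,0,0,0]]]}}

```text
t: 18.0
ee_pos: [0.588, 0.012, 0.0508]
tcp_rot: [-0.0, 0.801, -0.599, -0.001]
force: [-1.0, 4.7, 1.5]
opening: 0.0005
```

>>> {"name": "play_rows", "arguments": {"rows": [[[0.09,-0.29,0,0,0,0],[0.17,-0.58,0,0,0,0],[0.26,-0.86,0,0,0,0],[0.34,-1.15,0,0,0,0],[0.43,-1.44,0,0,0,0],[0.51,-1.73,0,0,0,0],[0.6,-2.01,0,0,0,0],[0.68,-2.3,0,0,0,0],[0.77,-2.59,0,0,0,0],[0.85,-2.88,0,0,0,0]]]}}

```text
t: 19.0
ee_pos: [0.5966, -0.0169, 0.0508]
tcp_rot: [-0.0, 0.801, -0.599, -0.001]
force: [-1.6, 4.9, 1.4]
opening: 0.0002
```

>>> {"name": "play_rows", "arguments": {"rows": [[[0.09,-0.29,0,0,0,0],[0.17,-0.58,0,0,0,0],[0.26,-0.86,0,0,0,0],[0.34,-1.15,0,0,0,0],[0.43,-1.44,0,0,0,0],[0.51,-1.73,0,0,0,0],[0.6,-2.01,0,0,0,0],[0.65,-2.2,0,0,0,0],[0.68,-2.3,0,0,0,0],[0.68,-2.3,0,0,0,0],[0.68,-2.3,0,0,0,0]]]}}

```text
t: 20.1
ee_pos: [0.6037, -0.0409, 0.0507]
tcp_rot: [0.0, 0.801, -0.599, 0.0]
force: [0.6, -0.7, -0.2]
opening: 0.0003
```

```bash
python3 - <<'E'
from g import *
o=observe();p=o['ee_pos'];print(p,tog(p),o['force'],o['force'][:2]@Y)
p,d=snap('side','side10')
a=cv2.imread('pics/side10.png')[150:250,260:370]
cv2.imwrite('pics/10z.png',cv2.resize(a,None,fx=6,fy=6,interpolation=cv2.INTER_CUBIC))
E
```

```text
[ 0.6037114  -0.04088527  0.05067711] (np.float64(0.0003078921439237797), np.float64(-0.15672773534190848)) [ 0.5785034  -0.65117256 -0.20242431] -0.7886685829230606
```

View pics/10z.png

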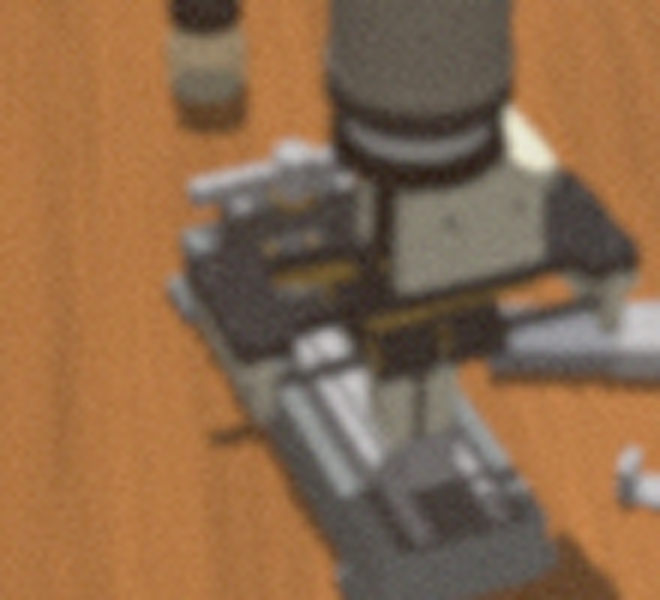

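>>> {"name": "play_rows", "arguments": {"rows": [[[-0.15,0.5,0,0,0,0],[-0.25,0.85,0,0,0,0],[-0.25,0.85,2,0,0,0],[-0.25,0.85,6,0,0,0],[-0.25,0.85,11,0,0,0],[-0.25,0.85,16,0,0,0],[-0.25,5,18,0,0,0],[-0.25,10,18,0,0,0],[-0.25,15,18,0,0,0],[-0.25,20,18,0,0,0],[-0.25,25,18,0,0,0],[-0.25,27,18,0,0,0]]]}}

```text
t: 21.35
ee_pos: [0.5999, 0.2343, 0.2306]
tcp_rot: [-0.0, 0.802, -0.597, -0.001]
force: [-0.7, -0.6, 1.2]
opening: 0.0004
```

```bash
python3 - <<'E'
from g import *
o=observe();print(o['ee_pos'],o['force'])
snap('side','side11');snap('top','top11')
a=cv2.imread('pics/side11.png')[160:260,275:365]
b=cv2.imread('pics/top11.png')[165:265,240:370]; cv2.imwrite('pics/11z.png',cv2.resize(np.hstack([a,b]),None,fx=3.6,fy=3.6,interpolation=cv2.INTER_CUBIC))
s0=cv2.imread('pics/side0.png')[175:205,290:325];s7=cv2.imread('pics/side11.png')[175:205,290:325]
cv2.imwrite('pics/cmp2.png',cv2.resize(np.hstack([s0,s7]),None,fx=11,fy=11,interpolation=cv2.INTER_CUBIC))
print(proj('top',[*tow(0,-.171),.064]))
for k in('side0','side8','side11'):
    p=np.load(f'pics/{k}.npz')['p'].astype(float)[175:205,295:322]
    w=np.clip(p[:,:,0]*.5+p[:,:,1]*.5-p[:,:,2]-25,0,None); w[:8]=0; w[:, :4]=0
    ww=w[:, 7:20]; print(k,np.round(ww.sum(1)).astype(int))
E
```

```text
[0.59992762 0.23427156 0.23057485] [-0.66520404 -0.58014065  1.24784564]
[343.25777053 195.33979049]
side0 [  0   0   0   0   0   0   0   0  13  40   4   0   0   4  48  98 168 271
 284 214 108   4   0   0   0   0   0   0   0   0]
side8 [  0   0   0   0   0   0   0   0  15  50   8   0   0   0  28  56  68 112
 220 294 253 116  12   0   0   0   0   0   0   0]
side11 [  0   0   0   0   0   0   0   0  27  62  12   0   0   0  17  60 141 200
 266 313 314 194  62   0   0   0   0   0   0   0]
```

View pics/11z.png

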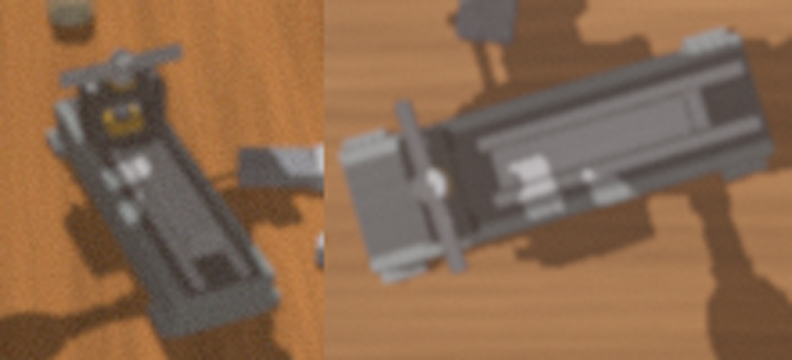

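View pics/cmp2.png

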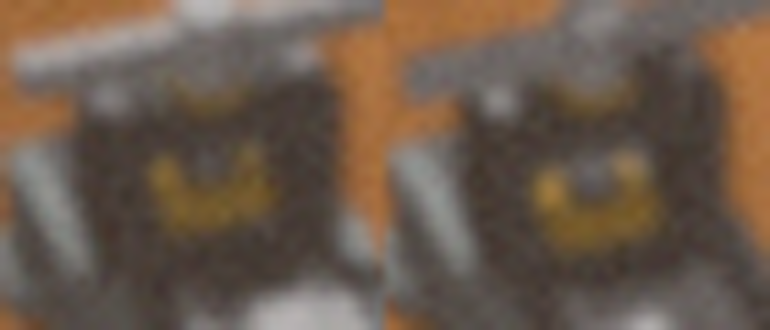

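```bash
python3 -c "
from plant import *
print(finish_job())"
```

```text
the job is handed in; nothing more can be done
None
```

I pushed the blade through under the shoe, set the handle, backed the tool off it, and slid the blade back clear of the shoe. The job is handed in at about 21.4 s. No verdict was reported, so these are my own checks.

- **Blade through:** with the end block 112 mm from the screw axis, the tip was about 23 mm past it. The top camera agreed with where I expected the block.
- **Handle setting:** I turned it clockwise from about 0.03 rad to about 3.0–3.1 rad. The tool position gave 3.0–3.08 rad and the top picture about 3.10 rad. The nominal gap at about 3.07 rad is 2.9 mm, plus or minus 1 mm.
- **Drag on the blade:** the pull while sliding back was a steady 5 to 6 N. That means the shoe pressed with roughly 2.5 to 6 N, inside the 0.8 to 8 N range, and the gap should be about 2.2 to 3.6 mm. The pull dropped to zero when the tip came free.
- **Final state:** the last pictures show the blade lying in its channel, end block about 171 mm out, so the tip is about 36 mm short of the axis. The shoe is free and about 6 mm lower than at the start, which fits the drag and angle estimates. The arm is clear of everything.
- **Bystanders:** I never went near the jar, block or brush. I did not measure their final positions separately.

The camera alone fixes the shoe's height only to a millimetre or two, so the gap figure rests mainly on the angle and the drag force.

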